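# Fit the hatch cover and start its captive screw

### The job

Fit the hatch cover that carries the big hex-head captive screw onto the filler neck of the grey moulding, right down on the rim, its cut-off corners over the neck's. Then start the screw without cross-threading it: turn it backward (counter-clockwise from above) until the thread drops in, then forward one full turn from there, and finish still gripping the screw head so that the screw is held started. Leave the blank cover and the rest of the bench as they are.

Things in the scene. Friction and masses are not known exactly. Their poses are not given: they have to be found in the camera images.
- cover: loose grey hatch cover with the captive screw, a cap 112 (x) x 82 mm, about 0.3 kg; both +x corners cut off at 45 deg (25 mm). Origin: centre of its underside, on the screw axis; z up. Skirt 14 mm deep, 4 mm thick, open below; 6 mm top plate. Lies upright on the bench, x axis within 0.4 rad of the robot's +x. Fully on the neck, its plate rests on the rim and its origin is 14 mm below it
- hub (a point): middle of the cover's grip hub, 28 mm above the cover's origin: a square boss 36 x 36 mm, sides along the cover's x and y, rising 16 mm from the top plate (20 to 36 mm above the cover's origin). Grip the cover here, fingertips just clear of the plate; the screw head above it then ends about 40 mm over the TCP
- screw: captive screw in the hub. Origin: centre of its tip; z up. Hex head 32 mm across flats, flats facing 30, 90, 150.. deg from its x axis. 18 mm plain shank, then at the tip 13 mm of coarse right-hand thread, 34 mm across, single start, pitch 6 mm. Slides freely up and down in the cover: tip from 1 mm above the cover's origin (0 on the bench) to 28 mm below (hanging)
- screw_turn (a joint): turn of the screw in the cover (rad), counted over several turns; grows when turned forward (clockwise from above, tightening), shrinks backward; 0 when the screw's x axis points along the cover's x axis. Slight friction, 0.03 N m
- head (a point): middle of the screw's hex head, 74 mm above the screw's origin (the head is 20 mm high, 64 to 84 mm above that origin); turns and moves with the screw
- housing: the fixed grey moulding on the bench, 300 x 210 x 100 mm with a 120 mm cross tube at its +x end; origin: centre of its underside; x along its length, z up
- neck (a point): centre of the rim of the moulding's filler neck, 148 mm above the bench, 48 mm above the deck; axes as the housing's. The neck is an upright tube 100 (x) x 70 (y) mm outside, both +x corners cut off at 45 deg (22 mm). The cover's skirt goes over it with 2 mm of play all round, one way only: the cover's x axis along the neck's x
- boss (a point): centre of the mouth of the threaded boss inside the neck, 14 mm below the rim; single-start thread, pitch 6 mm, 3 turns. With the cover set on, the screw rests on the boss's first thread, tip 16 to 18 mm below the rim. Turned backward it climbs 1 mm/rad and within 2 rad passes the thread's end: it drops 6 mm if let go or lightly pressed. Then 6 mm down per forward turn, with 1.6 mm of play upward
- blank_cover: a bystander: a second hatch cover of the same shape and size with a hub but no screw; same origin and axes
- mallet: a bystander: rubber mallet, 250 mm long, lying on the bench; origin at the middle of its length
- tape_roll: a bystander: roll of tape, 90 mm across, 25 mm high, lying flat
- sanding_block: a bystander: cork sanding block, 60 x 95 x 30 mm
- deburr_knife: a bystander: deburring knife, 140 mm long, lying
- insert_jar: a bystander: jar, 66 mm across, 90 mm high
- spray_bottle: a bystander: white bottle, 60 mm across, 180 mm high
There are look-alikes about, which are no part of the job. Leave any brown or purple look-alike of the cover alone.

How it is judged:
On the way, in this order (a step that is already met when the one before it is completed fails the run):
1. the cover sits on the neck, its plate on the rim, the screw resting on top of the boss's thread (horizontal distance between cover and neck below 0.004 m and z of cover in the frame of neck below -0.0125 m and angle between the x axis of cover and the x axis of neck, either way round below 0.1 rad and z of screw in the frame of neck above -0.0185 m), for 0.2 s.
2. turned backward, the screw has dropped into the thread (value of joint screw_turn between -1.3 and 0.3 rad and z of screw in the frame of neck below -0.0185 m and z of cover in the frame of neck below -0.0125 m), for 0.1 s.
At the end, for the whole second after the job is handed in: The fingers grip the head (over 3 N, TCP within 26 mm of its middle) for the last second; the screw is one turn (within 1 rad) past its drop, tip 25 to 31 mm below the rim; the cover still sits on the neck, down within 1.5 mm, centred within 4 mm and 0.1 rad (value of joint screw_turn between 5.28 and 7.28 rad and z of screw in the frame of neck between -0.031 and -0.025 m and horizontal distance between cover and neck below 0.004 m and z of cover in the frame of neck below -0.0125 m and angle between the x axis of cover and the x axis of neck, either way round below 0.1 rad and contact force between the fingers and screw above 3 N and distance between the grasp point and head below 0.026 m); the arm keeps its last pose, push and grip.
It fails at once if a bystander is pushed more than 30 mm (distance of any of blank_cover, mallet, tape_roll, sanding_block, deburr_knife, insert_jar, spray_bottle from where it was at the start of the episode above 0.03 m).
It also fails if it takes over 72 s, if anything falls off the work surface, if the arm or the gripper's body presses on something with over 40 N, if the wrist force passes 120 N, or if a joint passes its speed limit or range.

### The arm

A 6-joint arm with a two-finger parallel gripper is mounted at the origin on the work surface. World frame = base frame: x ahead of the robot, y to its left, z up, the work surface at z = 0. Lengths are in m, angles in rad, forces in N, time in s.
With the tool pointing down it reaches from about 0.375 to 0.925 m from the base axis. Payload 5.7 kg.
Tool frame: the origin (TCP) lies between the finger pads, 19 mm behind the fingertips; this is the grasp point; z points along the fingers, y is the line along which they close (so a half turn about z gives the same grasp; the last joint's range is limited). The gripper opens to 88 mm and grips with 3 to 60 N. Pads are 20 mm wide; open, the fingers measure 115 mm over their backs; the gripper's body (75 mm by 178 mm) begins 61 mm behind the grasp point.
Start: joints at [0.996, 0.359, 1.51, -0, 1.272, -0.115], TCP at [0.266, 0.538, 0.241] pointing down, gripper open.
Joint ranges: [-2.97, 2.97], [-1.01, 2.36], [0.21, 2.38], [-0.96, 4.11], [0.2, 2.71], [-2.98, 2.98]. Speed limits (rad/s): [2.39, 2.39, 3.14, 3.14, 3.14, 3.14].

### API

Orientations are given as a unit quaternion [x, y, z, w].
In Python, from bench import move_ptp, servo_line, goto_joints, move_gripper, sleep, inverse_kinematics, capture, PlanningError, close_job, spot_in, silhouettes, current_clock, current_joint_pos, current_qvel, current_joint_torque, current_position, current_orientation, current_force, current_torque, current_finger_gap, current_grip_force gives the robot as it stands. Calls block until the motion is done:
- move_ptp(position, orientation): joint-space move of the TCP to a pose.
- servo_line(position, orientation=None, rate=0.15, contact_N=None): straight line of the TCP; orientation=None keeps the orientation; rate is the mean speed in m/s. With contact_N (N) it stops when the force on the tool has changed by that much, and returns True; else False.
- goto_joints(angles): joint-space move.
- move_gripper(opening): finger opening in m; the grip force is fixed at half the most; returns when the fingers have stopped.
- sleep(seconds).
- inverse_kinematics(position, orientation): joint angles nearest the present ones, or None.
- capture(name): name is "side" or "top"; returns a dict with "image" (384x512x3 uint8, blue, green, red), "range_z" (384x512 float32, m along the optical axis (not along the pixel's ray), 0 where there is no reading), "intrinsics" (3x3 intrinsics, pixels), "R" (3x3) and "t" (3): a world point X has camera coordinates R X + t. Camera axes: x right, y down, z forward; pixel columns grow to the right and rows downward; lengths in m; the calibration is good to about 2 mm. A picture is of the moment at which its call begins.
A pose or a line that the arm cannot do raises PlanningError and nothing moves.
- close_job(): hands the job in; it is judged then, once.
Trained networks look in the newest picture that a camera, given by its name, has taken for a name from the list of things; names that differ only in an ending like _2 or _b are one class to them, and where a whole thing is asked for, a point or a joint stands for the part that bears it (a point fixed in the world has none). Each returns a list of dicts, best first, with "conf" (0 to 1); they miss things now and then, are a little off and sometimes report something else, mostly with a low value. They report only what shows in the picture. A call takes as long as a camera call. They do not tell look-alikes from the thing itself.
- spot_in(camera, query): "xy" ([column, row] in pixels, amid what is visible of it).
- silhouettes(camera, query): "region" (384x512 bool, what is visible of it) and "xy" ([column, row] in pixels, amid what is visible of it).
Readings, each from a call of its own:
- current_clock(): time.
- current_joint_pos(): joint angles.
- current_qvel(): joint speeds.
- current_joint_torque(): joint torques, N m.
- current_position(): TCP position.
- current_orientation(): TCP orientation.
- current_force(): force on the tool from outside, world axes, zero at the start.
- current_torque(): the same for the moment, N m.
- current_finger_gap(): finger opening in m.
- current_grip_force(): force on a finger pad.
Only numpy, scipy, OpenCV 4.12 (cv2) and the standard library are available. Lean on these libraries where they do the work, as an engineer would, in place of code of your own. Each camera call takes 0.05 s, during which the arm holds its last target. There are 200 camera calls.

## Working session

There is one attempt and no reset: what is moved stays moved. The work goes in short steps, each a Python script; the robot and the scene stay as the last script left them, time stands still between calls to the robot, and variables do not carry over. Pictures are saved under pics/ and viewed, at most 10 in all, crops included, and the job is handed in when it is done.

```bash
mkdir -p pics; ls; python3 - <<'E'
from bench import *
import cv2,numpy as np
ims=[]
for n in("top","side"):
    c=capture(n); np.savez(f"/tmp/{n}.npz",**c); ims.append(c["image"])
    print(n,c["t"],(-c["R"].T@c["t"]).round(3))
    for q in("cover","screw","housing","blank_cover"):
        print(q,[(np.round(d["xy"]),round(d["conf"],2)) for d in spot_in(n,q)])
    cv2.imwrite(f"pics/{n}0.png",cv2.resize(c["image"],(800,600)))
E
```

```text
pics
top [-0.10197766  0.53763802  1.03972021] [ 0.376 -0.111  1.107]
cover [(array([211., 189.]), 0.81), (array([255., 264.]), 0.81), (array([409., 224.]), 0.75), (array([107., 159.]), 0.69), (array([356., 204.]), 0.59)]
screw [(array([417., 222.]), 0.76), (array([204., 186.]), 0.66), (array([256., 268.]), 0.63), (array([361., 204.]), 0.58)]
housing [(array([112., 155.]), 0.79)]
blank_cover [(array([278., 194.]), 0.68), (array([254., 146.]), 0.37)]
side [-0.54025256  0.08990999  1.11763814] [ 0.307 -0.998  0.677]
cover [(array([260., 280.]), 0.89), (array([185., 218.]), 0.83), (array([250., 192.]), 0.81), (array([248., 336.]), 0.7)]
screw [(array([250., 314.]), 0.9), (array([187., 206.]), 0.68), (array([249., 176.]), 0.67), (array([261., 260.]), 0.63)]
housing [(array([252., 148.]), 0.84)]
blank_cover [(array([253., 226.]), 0.87)]
```

View pics/top0.png

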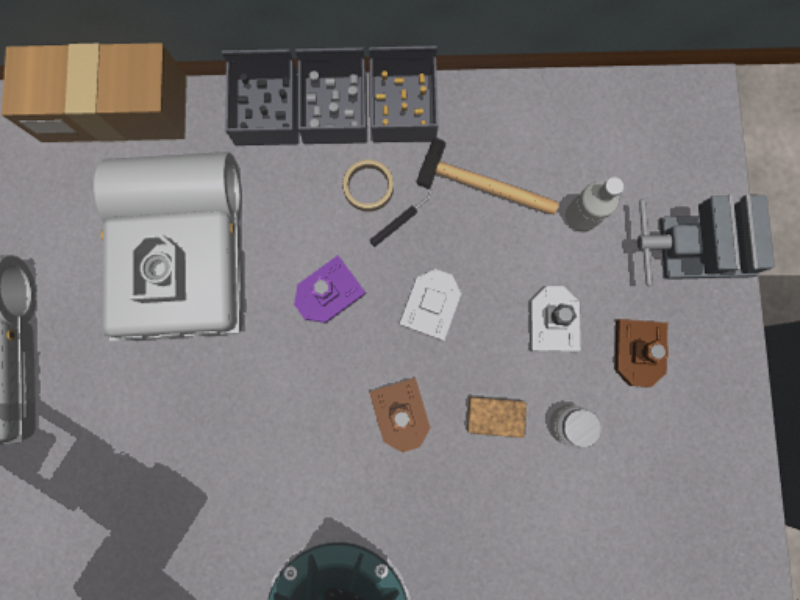

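View pics/side0.png

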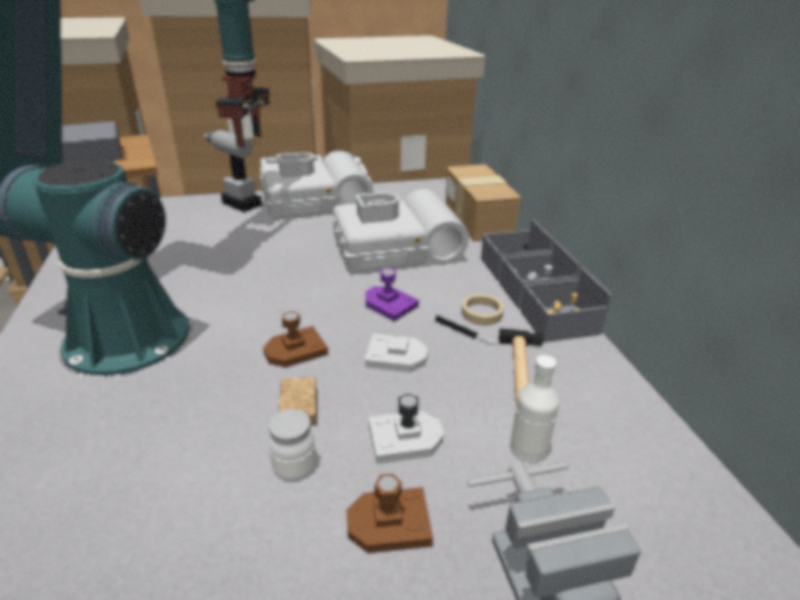

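Candidates in the top view (800×600 px): white/grey cover with dark screw (555,320), blank grey cover (432,303), purple (330,290), brown (400,413), brown (642,352). The grey one with the screw at (555,320) fits; its cut corners face up in the image (+x). The side view shows two mouldings, near (390,230) and far (315,180), so reach has to be checked.

```bash
cat > h.py <<'E'
import numpy as np,cv2
from bench import *
def cloud(c):
    K=c["intrinsics"];z=c["range_z"];v,u=np.mgrid[:z.shape[0],:z.shape[1]]
    P=np.stack([(u-K[0,2])/K[0,0]*z,(v-K[1,2])/K[1,1]*z,z],-1)
    W=(P-c["t"])@c["R"]; W[z==0]=np.nan
    return W
def near(W,p,r,z0,z1):
    m=(np.hypot(W[...,0]-p[0],W[...,1]-p[1])<r)&(W[...,2]>z0)&(W[...,2]<z1)
    return W[m]
def load(n): return dict(np.load(f"/tmp/{n}.npz"))
E
python3 - <<'E'
from h import *
for n in("top","side"):
    c=load(n);W=cloud(c);print(n,c["intrinsics"][0,0])
    px={"top":[(361,200),(355,220),(100,170),(160,200)],"side":[(260,255),(240,280),(243,132),(190,102),(280,150)]}[n]
    for u,v in px: print((u,v),W[v,u].round(4))
c=load("top")["image"]; s=load("side")["image"]
a=cv2.resize(c[170:240,320:400],(560,490),interpolation=cv2.INTER_CUBIC)
b=cv2.resize(s[240:300,225:265],(240,490*1),interpolation=cv2.INTER_CUBIC)
cv2.imwrite("pics/crop1.png",np.hstack([a,b]))
E
```

```text
top 407.0984171545354
(361, 200) [ 0.4823 -0.3804  0.0871]
(355, 220) [ 0.4361 -0.3784  0.0213]
(100, 170) [0.5733 0.2749 0.0991]
(160, 200) [ 0.5051  0.1462 -0.    ]
side 358.1297447604186
(260, 255) [ 0.4764 -0.3761  0.0849]
(240, 280) [ 0.4255 -0.3848  0.0208]
(243, 132) [0.5597 0.2334 0.1399]
(190, 102) [0.3934 0.6468 0.1293]
(280, 150) [0.7278 0.2872 0.0234]
```

View pics/crop1.png

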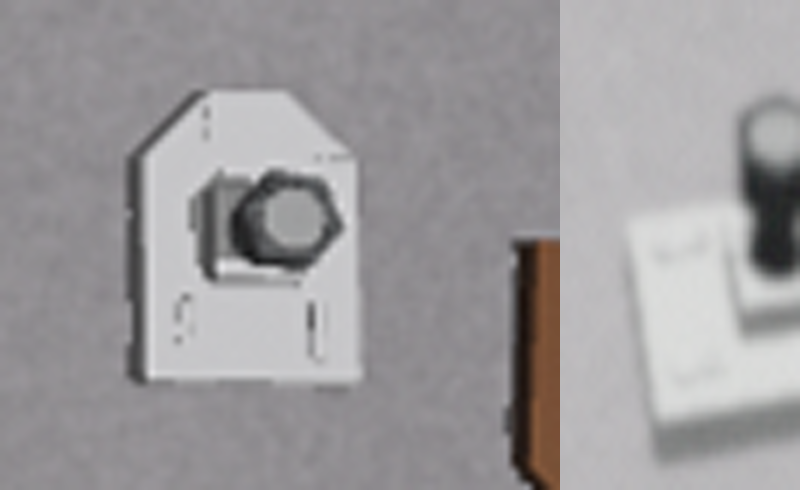

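The crop confirms the grey cover with the dark hex-head screw, head at crop (290,220) and cut corners up. Next I check which moulding is meant and measure the poses.

```bash
python3 - <<'E'
from h import *
from scipy.optimize import minimize
c=load("side");W=cloud(c)
for u,v in [(175,105),(185,115),(195,115),(205,115),(220,105),(225,115),(190,140),(160,130),(155,90),(153,60),(215,130),(250,135),(280,150)]: print((u,v),W[v,u].round(3))
t=load("top");Wt=cloud(t)
for u,v in [(5,180),(10,185),(8,230),(5,260),(20,200)]: print("top",(u,v),Wt[v,u].round(3))
print([(np.round(d["xy"]),d["conf"]) for d in silhouettes("side","housing")])
a=cv2.resize(c["image"][50:200,120:320],(800,600),interpolation=cv2.INTER_CUBIC);cv2.imwrite("pics/far.png",a)
# pose fits
def fit(P,L,Wd,ch,hollow=None):
    best=None
    h=lambda q,L,Wd,ch:np.max([np.abs(q[:,0])-L/2,np.abs(q[:,1])-Wd/2,(q[:,0]+np.abs(q[:,1])-(L/2+Wd/2-ch))/2**.5],axis=0)
    return h
def hull_fit(P,L,Wd,ch,yaw0):
    H=cv2.convexHull(P[:,:2].astype(np.float32))[:,0]
    poly=np.array([[-L/2,-Wd/2],[L/2-ch,-Wd/2],[L/2,-Wd/2+ch],[L/2,Wd/2-ch],[L/2-ch,Wd/2],[-L/2,Wd/2]])
    # symmetric difference between hull and template, rasterised
    o=P[:,:2].mean(0);S=4000
    def ras(q):
        m=np.zeros((700,700),np.uint8);cv2.fillPoly(m,[np.round(((q-o)*S+350)*16).astype(np.int32)],1,shift=4);return m
    hm=ras(H)
    def cost(p):
        R=np.array([[np.cos(p[2]),-np.sin(p[2])],[np.sin(p[2]),np.cos(p[2])]])
        return np.sum(hm!=ras(poly@R.T+p[:2]))/hm.sum()
    best=min((minimize(cost,[*o,y],method="Nelder-Mead",options=dict(initial_simplex=np.array([[*o,y],[o[0]+.008,o[1],y],[o[0],o[1]+.008,y],[*o,y+.15]]))) for y in(yaw0,yaw0-.1,yaw0+.1)),key=lambda r:r.fun)
    return best.x.round(4),round(best.fun,3)
for n,WW in(("top",Wt),("side",W)):
    p=(.475,-.375)
    P=near(WW,p,.09,.014,.027);print(n,"plate",len(P),np.median(P[:,2]).round(4),hull_fit(P,.112,.082,.025,0))
    P=near(WW,p,.05,.081,.092);print(n,"head",len(P),P.mean(0).round(4),((P.min(0)+P.max(0))/2).round(4))
    P=near(WW,(.54,.23),.09,.140,.158);print(n,"rim",len(P),np.median(P[:,2]).round(4),hull_fit(P,.1,.07,.022,0))
E
```

```text
(175, 105) [0.325 0.704 0.1  ]
(185, 115) [0.362 0.561 0.1  ]
(195, 115) [0.406 0.55  0.101]
(205, 115) [0.449 0.54  0.102]
(220, 105) [0.527 0.607 0.12 ]
(225, 115) [0.563 0.698 0.036]
(190, 140) [0.372 0.503 0.003]
(160, 130) [0.245 0.59  0.025]
(155, 90) [0.25  0.486 0.24 ]
(153, 60) [0.257 0.496 0.355]
(215, 130) [0.489 0.524 0.033]
(250, 135) [0.586 0.231 0.126]
(280, 150) [0.728 0.287 0.023]
top (5, 180) [0.567 0.558 0.024]
top (10, 185) [0.553 0.545 0.023]
top (8, 230) [0.43  0.512 0.075]
top (5, 260) [0.356 0.507 0.086]
top (20, 200) [0.512 0.517 0.02 ]
[(array([254., 146.]), 0.77), (array([332., 220.]), 0.27)]
top plate 959 0.0205 (array([ 0.4811, -0.3821, -0.0396]), np.float64(0.02))
top head 138 [ 0.4813 -0.3821  0.0848] [ 0.4813 -0.3814  0.0861]
top rim 413 0.1478 (array([0.5648, 0.2621, 0.0395]), np.float64(0.017))
side plate 879 0.0206 (array([ 0.4776, -0.3819, -0.0397]), np.float64(0.027))
side head 118 [ 0.4772 -0.3825  0.0847] [ 0.4775 -0.3811  0.0845]
side rim 155 0.1462 (array([0.5611, 0.2628, 0.07  ]), np.float64(0.087))
```

View pics/far.png

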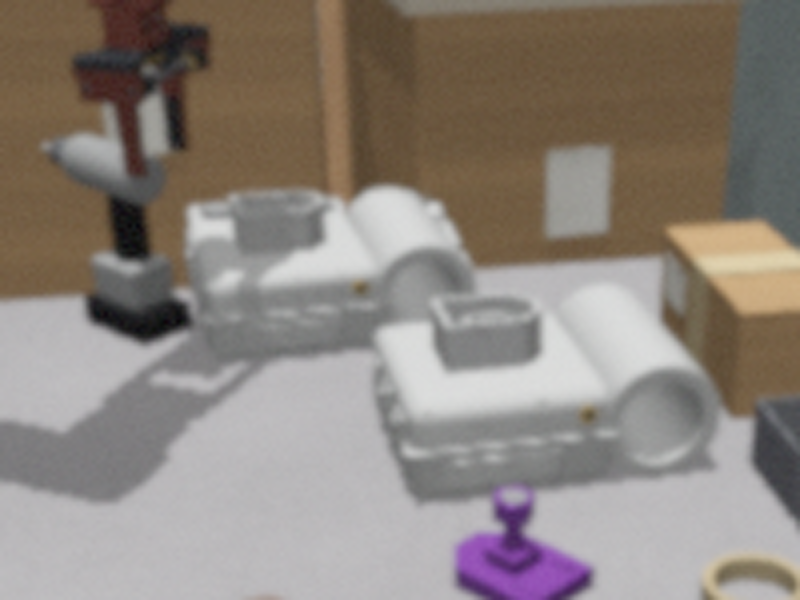

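Two grey mouldings are in reach. The near one matches the neck description: rim z 0.148, outline fit within 2 %, cut corners toward the tube, threaded boss visible. I'll check the far one once the arm stops blocking it. The two cameras disagree by 3.5 mm in x for both objects, so I'll grip along x and let the fingers settle that.

```bash
cat >> h.py <<'E'
from scipy.spatial.transform import Rotation as Rt
def q(a):
    y=np.array([np.cos(a),np.sin(a),0]);z=np.array([0,0,-1.]);x=np.cross(y,z)
    return Rt.from_matrix(np.stack([x,y,z],1)).as_quat()
def st(m=""):
    print(m,"t=%.1f"%current_clock(),"p",np.round(current_position(),4),"j6 %.2f"%current_joint_pos()[5],"F",np.round(current_force(),1),"gap %.4f"%current_finger_gap(),"grip %.1f"%current_grip_force())
E
python3 - <<'E'
from h import *
st()
for a in(-.04,np.pi-.04):
    for p in((.479,-.382,.15),(.563,.2625,.25)):
        j=inverse_kinematics(p,q(a));print(a,p,None if j is None else np.round(j,2))
j=inverse_kinematics((.479,-.382,.2),q(-.04));j2=inverse_kinematics((.479,-.382,.2),q(np.pi-.04))
a=-.04 if abs(j[5])<abs(j2[5]) else np.pi-.04
move_ptp((.479,-.382,.2),q(a));st(a)
for n in("top","side"):
    c=capture(n);np.savez(f"/tmp/{n}1.npz",**c)
W=cloud(c)
for z in np.arange(.09,.16,.01):
    P=near(W,(.39,.64),.13,z,z+.01);print(round(z,2),len(P),P.mean(0).round(3) if len(P) else "",np.ptp(P,0).round(3) if len(P) else "")
cv2.imwrite("pics/far2.png",cv2.resize(c["image"][85:180,160:290],(780,570),interpolation=cv2.INTER_CUBIC))
E
```

```text
t=0.6 p [0.2663 0.5376 0.2413] j6 -0.12 F [0.2 0.5 0.6] gap 0.0880 grip 0.0
-0.04 (0.479, -0.382, 0.15) [-0.79  0.47  1.58 -0.    1.09 -0.75]
-0.04 (0.563, 0.2625, 0.25) [ 0.33  0.38  1.45 -0.    1.31  0.37]
3.101592653589793 (0.479, -0.382, 0.15) [-0.79  0.47  1.58 -0.    1.09  2.4 ]
3.101592653589793 (0.563, 0.2625, 0.25) [ 0.33  0.38  1.45 -0.    1.31 -2.78]
-0.04 t=3.9 p [ 0.4795 -0.3813  0.2   ] j6 -0.75 F [-0.1 -0.2 -0.2] gap 0.0879 grip 0.0
0.09 174 [0.392 0.59  0.097] [0.206 0.219 0.01 ]
0.1 337 [0.399 0.592 0.102] [0.206 0.202 0.01 ]
0.11 93 [0.44  0.614 0.115] [0.181 0.144 0.01 ]
0.12 54 [0.391 0.593 0.125] [0.181 0.114 0.01 ]
0.13 85 [0.385 0.61  0.135] [0.098 0.085 0.01 ]
0.14 97 [0.387 0.61  0.145] [0.101 0.084 0.01 ]
0.15 12 [0.384 0.615 0.151] [0.09  0.072 0.001]
0.16 0
```

View pics/far2.png

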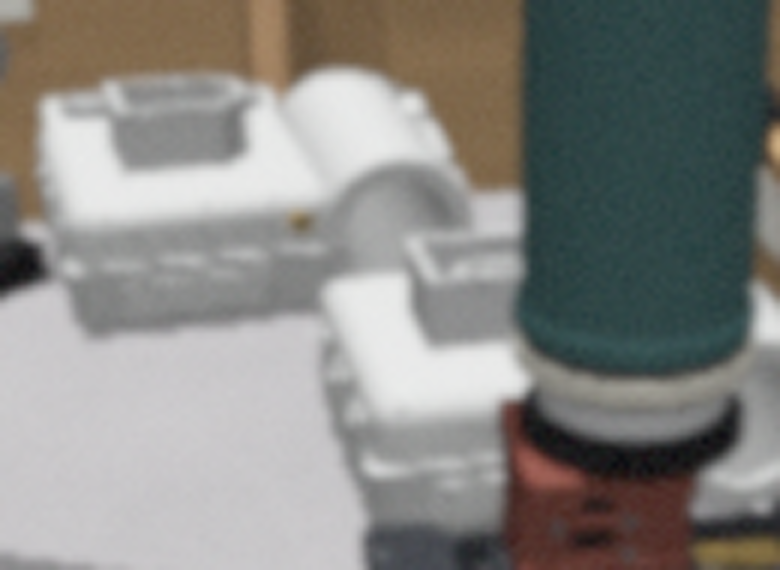

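```bash
python3 - <<'E'
from h import *
c=load("side1");W=cloud(c)
P=near(W,(.387,.61),.1,.138,.16)
H=cv2.convexHull((P[:,:2]*1000).astype(np.float32))[:,0];print(H.round(0).tolist())
P=near(W,(.387,.61),.1,.104,.135)
print(sorted(map(tuple,(P[:,:2]*1000).round(0).tolist()))[::4])
d=load("side");P=near(cloud(d),(.561,.2625),.1,.138,.16);print("near",cv2.convexHull((P[:,:2]*1000).astype(np.float32))[:,0].round(0).tolist())
im=np.vstack([cv2.resize(c["image"][94:115,165:215],(800,336),interpolation=cv2.INTER_CUBIC),cv2.resize(d["image"][118:142,215:265],(800,260),interpolation=cv2.INTER_CUBIC)])
cv2.imwrite("pics/rims.png",im[:600])
E
```

```text
[[439.0, 632.0], [409.0, 655.0], [363.0, 657.0], [340.0, 637.0], [338.0, 618.0], [341.0, 583.0], [341.0, 582.0], [344.0, 573.0], [372.0, 572.0], [384.0, 572.0], [411.0, 576.0], [431.0, 592.0], [437.0, 606.0]]
[(308.0, 625.0), (337.0, 636.0), (339.0, 603.0), (340.0, 599.0), (343.0, 568.0), (346.0, 576.0), (348.0, 577.0), (352.0, 573.0), (353.0, 580.0), (356.0, 579.0), (360.0, 579.0), (361.0, 578.0), (364.0, 583.0), (366.0, 580.0), (369.0, 577.0), (370.0, 644.0), (374.0, 573.0), (375.0, 580.0), (378.0, 575.0), (379.0, 584.0), (382.0, 580.0), (384.0, 584.0), (387.0, 580.0), (389.0, 584.0), (391.0, 577.0), (392.0, 582.0), (395.0, 579.0), (397.0, 581.0), (401.0, 577.0), (402.0, 584.0), (405.0, 582.0), (406.0, 584.0), (409.0, 579.0), (411.0, 585.0), (414.0, 587.0), (415.0, 587.0), (419.0, 577.0), (420.0, 584.0), (424.0, 591.0), (428.0, 589.0), (429.0, 595.0), (433.0, 594.0), (434.0, 601.0), (439.0, 609.0)]
near [[611.0, 257.0], [611.0, 270.0], [606.0, 285.0], [590.0, 301.0], [533.0, 299.0], [525.0, 297.0], [512.0, 288.0], [511.0, 285.0], [511.0, 281.0], [511.0, 261.0], [512.0, 223.0], [523.0, 220.0], [577.0, 224.0], [585.0, 227.0], [599.0, 237.0], [604.0, 242.0], [610.0, 249.0]]
```

View pics/rims.png

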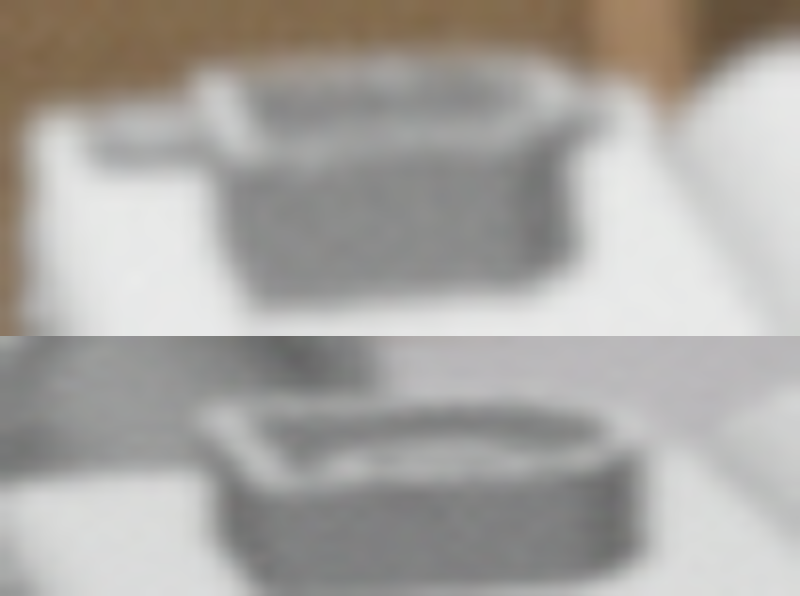

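Bottom crop (near moulding) clearly shows the boss mouth inside the neck. The top crop (far moulding) shows no boss and lies outside the top camera's view. I'm using the near one. Now the grasp.

```bash
python3 - <<'E'
from h import *
servo_line((.4793,-.382,.10),q(-.04),rate=.15)
hit=servo_line((.4793,-.382,.0415),q(-.04),rate=.06,contact_N=8);st(hit)
if not hit:
    move_gripper(.03);st("grip")
    servo_line((.4793,-.382,.16),q(-.04),rate=.1);sleep(.2);st("lift")
    for n in("top","side"):
        c=capture(n);np.savez(f"/tmp/{n}2.npz",**c);W=cloud(c)
        P=near(W,(.479,-.382),.09,.130,.146);print(n,len(P),np.median(P,0).round(4),P.min(0).round(4),P.max(0).round(4))
    cv2.imwrite("pics/lift.png",c["image"])
E
```

```text
False t=5.9 p [ 0.4796 -0.3822  0.0418] j6 -0.75 F [-0.3  0.4 -0.6] gap 0.0882 grip 0.0
grip t=6.7 p [ 0.4793 -0.382   0.0415] j6 -0.75 F [0.5 0.4 0.4] gap 0.0358 grip 30.0
lift t=8.3 p [ 0.479  -0.3818  0.1594] j6 -0.75 F [-0.3 -0.3 -3.2] gap 0.0354 grip 30.0
top 303 [ 0.5012 -0.3582  0.1383] [ 0.4301 -0.4203  0.1303] [ 0.5353 -0.3398  0.1441]
side 862 [ 0.4605 -0.399   0.1385] [ 0.4204 -0.4235  0.1301] [ 0.5338 -0.3371  0.146 ]
```

View pics/lift.png

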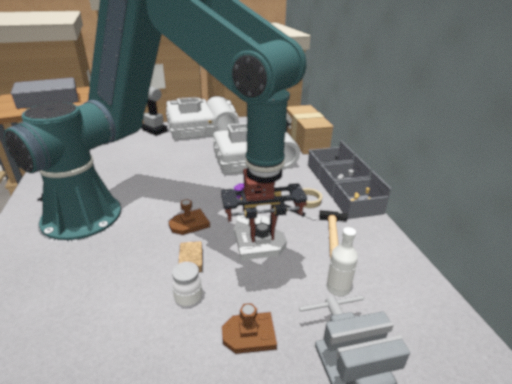

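The cover is held (gap 35.8 mm, side view shows it level at about (262,235)). Carry it to the neck and do a guarded descent.

```bash
python3 - <<'E'
from h import *
servo_line((.479,-.382,.27),rate=.2)
move_ptp((.563,.2625,.27),q(.0395));sleep(.2);st()
servo_line((.563,.2625,.215),rate=.1)
f0=current_force()
hit=servo_line((.563,.2625,.1745),q(.0395),rate=.03,contact_N=10);st(hit);print(current_force()-f0,current_torque().round(2) if hasattr(current_torque(),'round') else current_torque())
E
```

```text
t=11.6 p [0.5633 0.2618 0.27  ] j6 0.29 F [-0.  -0.1 -2.5] gap 0.0359 grip 30.0
True t=13.6 p [0.563  0.2625 0.1755] j6 0.29 F [-0.2  0.5  5.2] gap 0.0356 grip 30.0
[-1.08534825  0.03710174  7.86758621] [-0.03  0.08 -0.02]
```

Contact came at exactly the seated height (0.1755). Release, check that it's seated, and regrip at the head.

```bash
python3 - <<'E'
from h import *
move_gripper(.06);st("open")
sleep(.3)
W=cloud(capture("side"))
P=near(W,(.561,.2625),.075,.140,.166);print("plate",len(P),np.percentile(P,[5,50,95],axis=0).round(4),((P.min(0)+P.max(0))/2).round(4))
for z0,z1 in((.165,.175),(.19,.235)):
    P=near(W,(.561,.2625),.03,z0,z1);print(z0,len(P),P.mean(0).round(4) if len(P) else"",P.max(0).round(4) if len(P) else "")
servo_line((.563,.2625,.206),q(.0395),rate=.08);st("up")
move_gripper(.025);st("grip head")
E
```

```text
open t=14.1 p [0.5619 0.2621 0.174 ] j6 0.29 F [-0.2 -0.3  0.1] gap 0.0599 grip 0.0
plate 289 [[0.5071 0.2188 0.1424]
 [0.5527 0.2381 0.1543]
 [0.6086 0.2878 0.1628]] [0.5612 0.2597 0.153 ]
0.165 40 [0.5592 0.2554 0.17  ] [0.5901 0.2794 0.1747]
0.19 72 [0.5602 0.2539 0.2088] [0.5899 0.2786 0.2191]
up t=15.0 p [0.5633 0.2626 0.2067] j6 0.29 F [-0.2 -0.7 -0.1] gap 0.0600 grip 0.0
grip head t=15.6 p [0.5629 0.2624 0.2057] j6 0.29 F [ 0.1  0.6 -1. ] gap 0.0338 grip 30.0
```

```bash
python3 - <<'E'
from h import *
x,y,a,z=.563,.2625,.0395,.206
for i in range(9):
    a+=.25; z+=.00025
    servo_line((x,y,z),q(a),rate=.03)
    f=current_force()[2]
    hit=servo_line((x,y,z-.004),q(a),rate=.02,contact_N=4)
    p=current_position();print("%.2f"%a,hit,"z0 %.4f z %.4f"%(z,p[2]),"fz %.1f->%.1f"%(f,current_force()[2]),"gap %.4f j6 %.2f Tz %.2f t %.1f"%(current_finger_gap(),current_joint_pos()[5],current_torque()[2],current_clock()))
    z=p[2] if hit else z-.004
    if not hit: break
E
```

```text
0.29 True z0 0.2062 z 0.2056 fz -0.4->6.8 gap 0.0335 j6 0.04 Tz -0.06 t 16.2
0.54 True z0 0.2059 z 0.2057 fz 1.7->7.0 gap 0.0337 j6 -0.21 Tz 0.01 t 16.8
0.79 True z0 0.2059 z 0.2049 fz 0.7->5.4 gap 0.0336 j6 -0.46 Tz -0.01 t 17.4
1.04 False z0 0.2051 z 0.2010 fz -0.5->-0.7 gap 0.0338 j6 -0.71 Tz -0.04 t 18.1
```

It dropped. Follow it to the bottom with a light press, then let go so it settles.

```bash
python3 - <<'E'
from h import *
x,y,a=.563,.2625,1.0395
hit=servo_line((x,y,.194),q(a),rate=.02,contact_N=4);st(hit);sleep(.2)
move_gripper(.05);sleep(.3);st("open")
c=capture("side");W=cloud(c)
P=near(W,(.561,.2625),.03,.18,.235);print(len(P),np.percentile(P,[5,50,95],axis=0).round(4))
E
```

```text
True t=18.4 p [0.5631 0.2627 0.2004] j6 -0.71 F [0.4 0.3 4.9] gap 0.0332 grip 30.0
open t=19.3 p [0.5627 0.2626 0.1996] j6 -0.71 F [ 0.4 -0.1 -0.2] gap 0.0497 grip 0.0
67 [[0.5534 0.2353 0.185 ]
 [0.5714 0.2611 0.2098]
 [0.5844 0.2865 0.2309]]
```

```bash
cat > fw.py <<'E'
from h import *
def forward(a,z,tot,n):
    for i in range(n):
        a-=tot/n; z-=.006*tot/n/(2*np.pi)
        servo_line((.563,.2625,z),q(a),rate=.03)
        print("a %.2f z %.4f fz %.1f Tz %.2f gap %.4f j6 %.2f t %.1f"%(a,current_position()[2],current_force()[2],current_torque()[2],current_finger_gap(),current_joint_pos()[5],current_clock()))
    return a,z
E
python3 - <<'E'
from fw import *
a=1.0395+np.pi/3; z=.2005
servo_line((.563,.2625,z),q(a),rate=.03);st()
move_gripper(.025);st("grip")
a,z=forward(a,z,np.pi,7);print(a,z)
E
```

```text
t=20.6 p [0.563  0.2625 0.2005] j6 -1.76 F [-0.3  0.7  0.3] gap 0.0500 grip 0.0
grip t=21.0 p [0.5629 0.2627 0.2005] j6 -1.76 F [-0.4  1.2  0.9] gap 0.0339 grip 30.0
a 1.64 z 0.2001 fz 0.3 Tz -0.05 gap 0.0337 j6 -1.31 t 21.6
a 1.19 z 0.1997 fz 0.9 Tz -0.05 gap 0.0336 j6 -0.87 t 22.2
a 0.74 z 0.1992 fz 0.8 Tz -0.09 gap 0.0336 j6 -0.42 t 22.8
a 0.29 z 0.1989 fz 2.0 Tz -0.03 gap 0.0333 j6 0.03 t 23.4
a -0.16 z 0.1985 fz 2.4 Tz -0.09 gap 0.0334 j6 0.48 t 24.0
a -0.61 z 0.1980 fz 2.2 Tz -0.05 gap 0.0334 j6 0.93 t 24.6
a -1.05 z 0.1976 fz 3.1 Tz -0.07 gap 0.0332 j6 1.38 t 25.2
-1.0548951023931954 0.1975000000000001
```

```bash
python3 - <<'E'
from fw import *
a=-1.0549;z=.1975
move_gripper(.05)
a+=np.pi
for k in (2,1,0): servo_line((.563,.2625,z),q(a-k*np.pi/3),rate=.03)
st("back")
move_gripper(.025);st("grip")
a,z=forward(a,z,np.pi+.1,7);sleep(.3);st("end")
c=capture("side");W=cloud(c)
P=near(W,(.561,.2625),.075,.148,.160);print("plate",len(P),np.percentile(P,[5,50,95],axis=0).round(4))
cv2.imwrite("pics/end.png",cv2.resize(c["image"][60:190,170:330],(800,650))[:600])
E
```

```text
back t=29.3 p [0.563  0.2625 0.1975] j6 -1.76 F [ 0.1  0.1 -0.1] gap 0.0501 grip 0.0
grip t=29.7 p [0.563  0.2625 0.1975] j6 -1.76 F [ 0.1 -1.8 -0.9] gap 0.0334 grip 30.0
a 1.62 z 0.1970 fz 1.3 Tz -0.06 gap 0.0332 j6 -1.30 t 30.3
a 1.16 z 0.1966 fz 0.3 Tz -0.01 gap 0.0334 j6 -0.84 t 30.9
a 0.70 z 0.1962 fz -0.6 Tz -0.01 gap 0.0334 j6 -0.38 t 31.6
a 0.23 z 0.1957 fz -0.3 Tz 0.01 gap 0.0336 j6 0.09 t 32.2
a -0.23 z 0.1953 fz -0.0 Tz -0.01 gap 0.0338 j6 0.55 t 32.8
a -0.69 z 0.1949 fz -0.4 Tz -0.04 gap 0.0332 j6 1.01 t 33.4
a -1.15 z 0.1944 fz -0.3 Tz -0.02 gap 0.0332 j6 1.48 t 34.0
end t=34.3 p [0.5631 0.2625 0.1945] j6 1.48 F [ 0.7 -0.8 -1. ] gap 0.0335 grip 30.0
plate 228 [[0.5079 0.2193 0.1496]
 [0.5463 0.2447 0.1548]
 [0.6094 0.2904 0.1578]]
```

View pics/end.png

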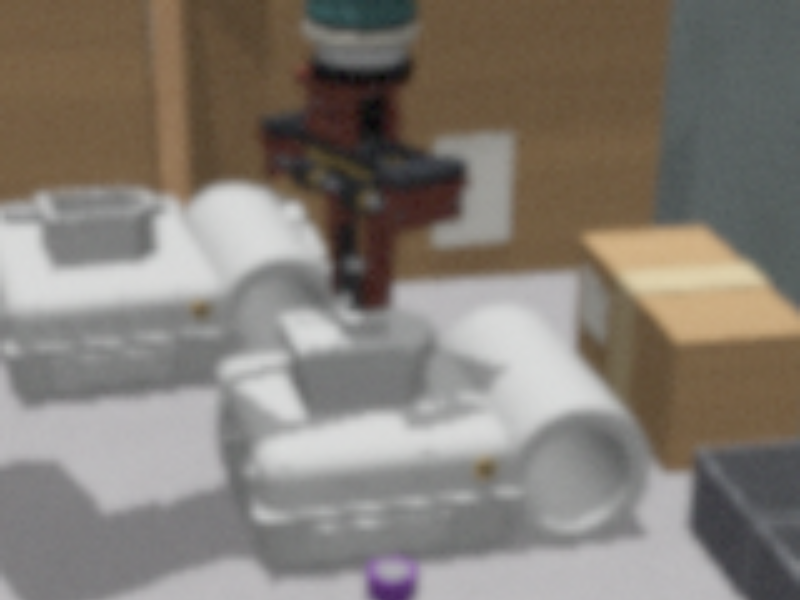

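The end picture shows the cover level on the near neck (365,350), with the fingers closed on the screw head above it. Plate height is 0.154–0.155 as expected, grip 30 N. Handing in.

```bash
python3 -c "
from bench import *
print(close_job())"
```

```text
the job is handed in; nothing more can be done
None
```

I handed the job in at about 34 s: the cover sits down on the near moulding's neck, the screw dropped in after about 1 rad backward and was turned one full turn forward, and the fingers still grip its head at 30 N. `close_job()` gave no verdict, and I chose the near of two similar mouldings because only it showed a threaded boss.

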